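# Clamp a moulded part at three clicks of the torque knob

## Robot

A 6-joint arm with a two-finger parallel gripper is mounted at the origin on the work surface; the furniture and walls round the work are solid. World frame = base frame: x ahead of the robot, y to its left, z up, the work surface at z = 0. Lengths are in m, angles in rad, forces in N, time in s.
With the tool pointing down it reaches from about 0.325 to 1 m from the base axis. Payload 5.1 kg.
Tool frame: the origin (TCP) lies at the very end of the fingers, on their centre line; the grasp point (between the pads) lies 19 mm behind it; z points along the fingers, y is the line along which they close (so a half turn about z gives the same grasp; the last joint's range is limited). The gripper opens to 85 mm and grips with 20 to 120 N. Pads are 22 mm wide; open, the fingers measure 114 mm over their backs; the gripper's body (76 mm by 85 mm) begins 54 mm behind the grasp point. The pads swing forward as they close: fully open they stand 13 mm farther back than shut.
Start: joints at [-1.238, 0.124, 1.65, -0, 1.367, -0.083], TCP at [0.263, -0.595, 0.199] pointing down, gripper open.
Joint ranges: [-2.61, 2.61], [-1.02, 2.33], [0.03, 2.71], [-1.35, 4.49], [0.32, 2.68], [-2.91, 2.91]. Speed limits (rad/s): [2.57, 2.57, 3.14, 3.14, 3.14, 3.14].

## Interface

Orientations are given as a unit quaternion [x, y, z, w].
In Python, from rig import manip gives the robot as it stands.
- The arm moves only by the tool play_rows, never from a script. Its argument "deltas" is a list of rows, each a list of 2 entries, a list of its own where there are three numbers: the shift along the tool's x, y, z in mm, then the turn about the tool's z in rad. In form: [[[dx, dy, dz], twist], ...]. A call has 1 to 20 rows; each row shifts and turns the commanded pose from where the row before left it, along the tool's axes as they then stand; what a row does not reach is not made up. A row lasts 1/12 s, in which the tool goes at most 41.7 mm and 7.16 degrees, less where a joint would pass 70% of its speed; a pose out of reach is approached as far as the arm can. A call is refused whole if a number of a shift passes 41.7 or a number of a turn 0.125, either way. A call with a gripper value outside its range is refused whole. "jaw" is the opening, from -1 (shut) to 1 (fully open), set as the call begins (left out, the last holds). The fingers move at their own pace and stop on an object; "newtons" is the grip in N (left out, the last holds). Time passes only in rows, so rows that do not move let the fingers close. It gives the time, the measured TCP pose, the force, the opening and the grip force at its end, in the units of the state.
- manip.observe(): the state, without advancing time (a new reading comes with each control period).
- manip.get_image(name): name is "side" or "top" or "wrist"; returns the picture (400x640x3 uint8, red, green, blue); there is no depth.
- manip.camera_model(name): a dict with "fovy" (degrees; the focal length in pixels is half the picture's height over the tangent of half this angle, whatever the lens; pixels are square), "cx", "cy" (the principal point, pixels), "k1" (the pictures are not rectified: a ray, as slopes to the right and down, at radius r is drawn at 1 + k1 r^2 times it, then the intrinsics apply), "pose" (4x4, takes a point from camera to world coordinates); the wrist camera has in their place "tool_from_camera" (4x4, takes a point from camera to tool coordinates, whose origin is the TCP and whose axes are the flange's). Camera axes: x right, y up, looking along -z (the intrinsics and any distortion apply to the point x, -y, -z); pixel columns grow to the right and rows downward; lengths in m; the calibration is good to about 2 mm. A picture is of the moment at which its call begins: read the wrist's pose just before it. camera_model takes no time and is no camera call.
- manip.finish_job(): hands the job in; it is judged then, once.
The state is a dict: "time_s": time; "joint_pos": joint angles; "qd": joint speeds; "effort": joint torques, N m; "position": TCP position; "eef_rot": TCP orientation; "force": force on the tool from outside, world axes, zero at the start; "moment": the same for the moment, N m; "finger_gap": finger opening in m; "grip_force": force on a finger pad.
Only numpy, scipy, OpenCV 4.12 (cv2) and the standard library are available. Lean on these libraries where they do the work, as an engineer would, in place of code of your own. Each camera call takes 0.05 s, during which the arm holds its last target. There are 200 camera calls.

## Task

Take the white moulded part that stands by itself on the bench and stand it upright on the bed of the small inspection clamp, between the V stop and the sliding jaw; let go of it, then wind the jaw in with the black torque knob (clockwise seen from above) until it pinches the part in the V. From there let the knob slip exactly three clicks, so that the part is held at the set pressure, and leave it clamped like that. The part is soft plastic: do not ram it against the clamp, and do not push the other things on the bench about.

Things in the scene. Friction and masses are not known exactly. Their poses are not given: they have to be found in the camera images.
- part: white moulded plastic spindle part, 12 g: foot 14 mm across, round flange 24 mm across from 9.5 to 12 mm above the foot, above it a cone to 27 mm. Starts standing upright on the bench, apart from the others in the blue bin. Origin at the centre of its foot, z up along its axis. Take it across the flange.
- clamp: inspection clamp fixed to the bench, dark base 72 x 156 x 12 mm. Origin: centre of the base's underside, z up; its y axis is the clamping line, V stop at the -y end, knob at the +y end. On the base, y -76 to +13 mm, a bed of ground steel 26 mm wide, top 20 mm above the bench, where the part slides easily. Housing under the knob: x -24 to 24, y 13 to 63, up to 44 mm above the bench.
- seat (a point): point on the bed's top, 20 mm above the bench, where the centre of the part's foot stands when its flange touches both flanks of the V (clamp frame 0, -40, 20 mm; axes as the clamp's).
- v_stop: fixed steel stop on the bed, 23 mm wide in x, up to 40 mm above the bench, with a 90 degree V that opens to the jaw (tips at y = -47 mm) and centres the round flange as the jaw pushes it. Origin = the clamp's.
- jaw: sliding steel jaw on the bed; origin on the bench level under the middle of its face, axes as the clamp's. Nose 18 mm wide, behind it a block 30 mm wide, up to 40 mm above the bench. A rack bar (clamp x 13 to 19, 24 to 32 mm above the bench) joins it to the pinion and sticks out past the housing. It runs with 4 N of drag (more if hurried) and stays where it is left.
- jaw_face (a point): centre of the jaw's flat face that looks at the V, 30 mm above the bench. At the start it stands 19 to 26 mm from the seat point along the clamp's y axis (the flange takes 12 of them); on the clamped part it stands 11 to 13 mm from the seat point.
- knob_grip (a point): point on the knob's upright axis, 60.5 mm above the bench, 78 mm from the seat point. Knob: round, black, fluted, 40 mm across, 47 to 69 mm above the bench (boss to 72); collar below it 43 mm across, screw heads to 48 mm. Clockwise from above closes the jaw, 12 mm per radian, once its quick-release dog has taken up: first 0 to 1 rad of free play, not known. Regrip it at any angle.
- ratchet (a joint): slip of the knob in its click clutch, rad, clockwise positive, 0 at the start; 12 clicks a turn, 0.524 each; let go anywhere but on a crest it drops to a whole click. Near 0 while the jaw runs free (0.06 N m); with the jaw stopped the torque climbs in 0.1 to 0.2 rad to some 0.15 N m, the clutch slips (8 to 12 N on the part), the torque dies away and the clutch drops into the next click.
- binder_a: two tall ring binders standing side by side behind and right of the clamp (the yellow one's foot; the grey one stands 90 mm to its right), together 170 mm wide, from x = 0.50 m to the back and 0.32 m high: pass in front of or above them. In front stands an open wooden gauge block case, its lid up to 0.17 m high at x = 0.36 to 0.43 m, y = -0.05 to 0.19 m.
- v_block: bystander: ground steel V-block, 45 x 40 x 34 mm. Origin at the centre of its underside.
- tweezers: bystander: steel tweezers, 117 long, 8 high mm. Origin at the centre of its underside.
- loupe: bystander: black eye loupe standing on its rim, 40 across, 44 high mm. Origin at the centre of its underside.
- micrometer: bystander: hand micrometer lying flat, 140 long, 19 high mm. Origin at the centre of its underside.
- pin_gauges: bystander: wooden stand with upright pin gauges, 28 x 90 x 56 mm. Origin at the centre of its underside.

How it is judged:
By the outcome, as a careful person would: the job done as asked, in the order asked, and still so for the second after the job is handed in, with the robot touching nothing.
It also fails if it takes over 72 s, if anything falls off the work surface, if the arm or the gripper's body presses on something with over 40 N, if the wrist force passes 120 N, or if a joint passes its speed limit or range.

## Working session

There is one attempt and no reset: what is moved stays moved. The work goes in short steps, Python scripts to look and compute and a tool call to move; the robot and the scene stay as the last step left them, time stands still between calls to the robot, and variables do not carry over. Pictures are saved under pics/ and viewed, at most 10 in all, crops included, and the job is handed in when it is done.

Besides the shell and the picture viewer there is one more tool, called after ">>>" as a command line: name --argument value ..., lists and objects as JSON in quotes. play_rows: Moves the arm, as the interface text tells. Its arguments: {"type":"object","properties":{"deltas":{"type":"array"},"jaw":{"type":"number"},"newtons":{"type":"number"}},"required":["deltas"]}

```bash
mkdir -p pics; ls; cat > h.py <<'E'
import numpy as np, cv2
from rig import manip
from scipy.spatial.transform import Rotation as R
def pose_tool(s):
    T=np.eye(4);T[:3,:3]=R.from_quat(s["eef_rot"]).as_matrix();T[:3,3]=s["position"];return T
def cam(name):
    c=manip.camera_model(name)
    T=np.array(c["pose"]) if "pose" in c else pose_tool(manip.observe())@np.array(c["tool_from_camera"])
    return c,T
def grab(name,fn=None):
    c,T=cam(name); im=manip.get_image(name)
    if fn: cv2.imwrite("pics/"+fn,cv2.cvtColor(im,cv2.COLOR_RGB2BGR))
    return c,T,im
def ray(c,T,u,v):
    f=200/np.tan(np.radians(c["fovy"])/2)
    d=np.array([(u-c["cx"])/f,(v-c["cy"])/f]);s=d.copy()
    for _ in range(30): s=d/(1+c["k1"]*(s@s))
    w=T[:3,:3]@np.array([s[0],-s[1],-1.0]);return T[:3,3],w/np.linalg.norm(w)
def onplane(c,T,u,v,z):
    o,d=ray(c,T,u,v);return o+d*(z-o[2])/d[2]
def proj(c,T,p):
    q=np.linalg.inv(T)@np.append(p,1);s=np.array([q[0],-q[1]])/-q[2]
    f=200/np.tan(np.radians(c["fovy"])/2);s=s*(1+c["k1"]*(s@s));return s*f+[c["cx"],c["cy"]]
def tri(r1,r2):
    (a,d),(b,e)=r1,r2
    t=np.linalg.lstsq(np.c_[d,-e],b-a,rcond=None)[0];p,q=a+t[0]*d,b+t[1]*e
    return (p+q)/2,np.linalg.norm(p-q)
E
python3 - <<'E'
from h import *
ims=[]
for n in("side","top","wrist"):
    c,T,im=grab(n,n+"0.png"); print(n,{k:np.round(v,3).tolist() for k,v in c.items()})
s=manip.observe();print(s)
E
```

```text
pics
side {'fovy': 43.414, 'cx': 312.315, 'cy': 204.646, 'k1': -0.072, 'pose': [[-0.969, 0.157, -0.191, 0.342], [-0.247, -0.628, 0.738, 1.05], [-0.004, 0.762, 0.647, 0.756], [0.0, 0.0, 0.0, 1.0]]}
top {'fovy': 56.412, 'cx': 318.882, 'cy': 187.559, 'k1': -0.083, 'pose': [[0.112, 0.973, -0.203, 0.388], [-0.994, 0.111, -0.019, 0.266], [0.004, 0.203, 0.979, 0.917], [0.0, 0.0, 0.0, 1.0]]}
wrist {'fovy': 62.801, 'cx': 321.698, 'cy': 198.896, 'k1': -0.044, 'tool_from_camera': [[-0.0, 0.963, 0.269, 0.068], [1.0, -0.0, 0.001, 0.001], [0.001, 0.269, -0.963, -0.176], [0.0, 0.0, 0.0, 1.0]]}
{'time_s': 0.15, 'joint_pos': array([-1.23761986e+00,  1.24419236e-01,  1.65139671e+00,  2.15075955e-06,
        1.36752219e+00, -8.25878093e-02]), 'qd': array([-0.0001175 , -0.00204469, -0.00492882, -0.00146065, -0.00087554,
        0.00042385]), 'effort': array([ 1.06641055e-03, -4.24224973e+01, -3.66016102e+01,  3.43992338e-05,
        4.59936462e-03, -1.81481812e-05]), 'position': array([ 0.26232827, -0.59411048,  0.19807256]), 'eef_rot': array([ 9.78469882e-01,  2.06387810e-01, -1.08018979e-04, -8.66032353e-04]), 'force': array([ 1.01975786, -0.12340033, -0.09316998]), 'moment': array([-0.00752204,  0.01530009, -0.0286814 ]), 'grip_force': 0.0, 'finger_gap': 0.08524704910986411}
```

View pics/side0.png

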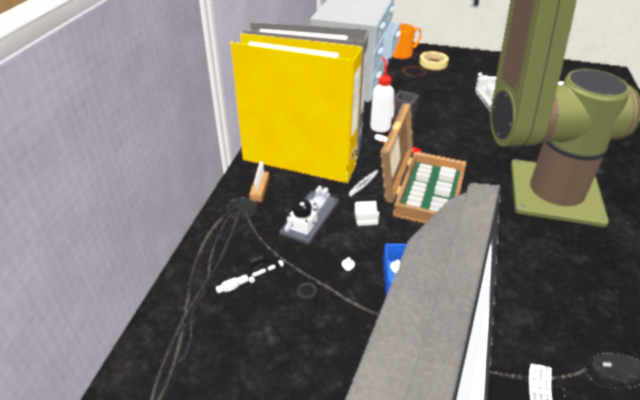

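View pics/top0.png

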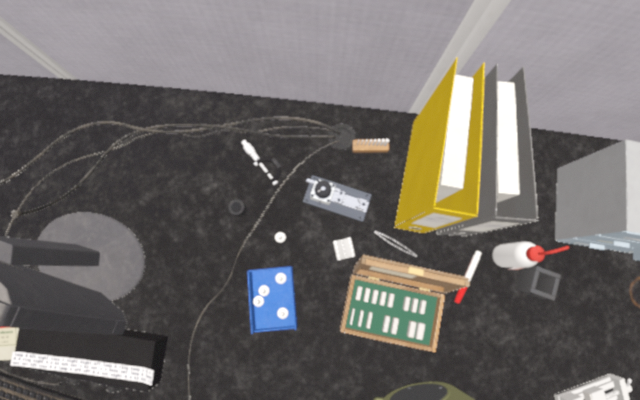

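The top view shows the part at (280,237), the knob at (323,187) and the V end of the clamp near (365,208). The side view shows the part at (348,264) and the knob at (304,208).

```bash
python3 - <<'E'
from h import *
ct,Tt=cam("top");cs,Ts=cam("side")
t=cv2.cvtColor(cv2.imread("pics/top0.png"),cv2.COLOR_BGR2HSV);s=cv2.cvtColor(cv2.imread("pics/side0.png"),cv2.COLOR_BGR2HSV)
def blob(h,u,v,lo=150,r=12):
    m=((h[...,2]>lo)&(h[...,1]<60)).astype('uint8')[v-r:v+r,u-r:u+r]
    M=cv2.moments(m,True);return M['m10']/M['m00']+u-r,M['m01']/M['m00']+v-r,M['m00']
a=blob(t,280,237);b=blob(s,348,264);print(a,b)
print("part",tri(ray(ct,Tt,*a[:2]),ray(cs,Ts,*b[:2])))
print("knob",tri(ray(ct,Tt,322,187),ray(cs,Ts,303,208)))
for n,p in dict(c1=(311,176),c2=(372,190),c3=(364,221),c4=(303,204)).items(): print(n,onplane(ct,Tt,*p,0.006))
for n,p in dict(yb1=(396,230),yb2=(475,233),gb=(537,220),case=(342,330),lid=(357,258),loupe=(236,207),pins=(352,146),mic=(245,142),mic2=(276,183),tw=(375,233),tw2=(415,255),vb=(344,249)).items(): print(n,onplane(ct,Tt,*p,0.0))
E
```

```text
(279.7238095238095, 236.9047619047619, 105.0) (347.8222222222222, 263.7037037037037, 135.0)
part (array([0.44483044, 0.36369921, 0.01383831]), np.float64(0.0020377045444754235))
knob (array([0.56458915, 0.27513687, 0.06335905]), np.float64(0.004992200183745854))
c1 [0.60406215 0.3065595  0.006     ]
c2 [0.58563603 0.15112203 0.006     ]
c3 [0.50605383 0.16415715 0.006     ]
c4 [0.53116755 0.31793101 0.006     ]
yb1 [0.49334844 0.08276669 0.        ]
yb2 [ 0.50708594 -0.11587058  0.        ]
gb [ 0.55694593 -0.27822218  0.        ]
case [0.24389078 0.19122224 0.        ]
lid [0.4151107  0.17225741 0.        ]
loupe [0.50559026 0.48337962 0.        ]
pins [0.69635056 0.21119712 0.        ]
mic [0.6760774  0.48700319 0.        ]
mic2 [0.57754506 0.39231866 0.        ]
tw [0.48032275 0.13387641 0.        ]
tw2 [4.37459782e-01 3.16415022e-02 1.11022302e-16]
vb [0.43319422 0.2058142  0.        ]
```

>>> play_rows --deltas '[[[0,0,-40],-0.113],[[0,0,-40],-0.113],[[0,0,-40],-0.113],[[0,0,-40],-0.113],[[0,0,0],-0.113],[[0,0,0],-0.113],[[0,0,0],-0.113],[[0,0,0],-0.113],[[0,0,0],-0.113],[[0,0,0],0]]'

```text
time_s: 0.98
position: [0.2625, -0.5945, 0.3586]
eef_rot: [0.754, 0.657, 0.0, -0.0]
force: [-0.3, 0.2, -0.0]
finger_gap: 0.0856
grip_force: 0.0
```

>>> play_rows --deltas '[[[38,4.3,0],0],[[38,4.3,0],0],[[38,4.3,0],0],[[38,4.3,0],0],[[38,4.3,0],0],[[38,4.3,0],0],[[38,4.3,0],0],[[38,4.3,0],0],[[38,4.3,0],0],[[38,4.3,0],0],[[38,4.3,0],0],[[38,4.3,0],0],[[38,4.3,0],0],[[38,4.3,0],0],[[38,4.3,0],0],[[38,4.3,0],0],[[38,4.3,0],0],[[38,4.3,0],0],[[38,4.3,0],0],[[38,4.3,0],0]]'

```text
time_s: 2.65
position: [0.4521, 0.1484, 0.3591]
eef_rot: [0.755, 0.656, 0.0, 0.0]
force: [0.1, 0.3, -0.6]
finger_gap: 0.0858
grip_force: 0.0
```

>>> play_rows --deltas '[[[39,4,0],0],[[39,4,0],0],[[39,4,0],0],[[39,4,0],0],[[0,0,35],0],[[0,0,35],0],[[0,0,35],0],[[0,0,35],0],[[0,0,35],0],[[0,0,35],0],[[0,0,0],0],[[0,0,0],0]]' --jaw 0.25

```text
time_s: 3.65
position: [0.488, 0.2979, 0.1469]
eef_rot: [0.755, 0.656, -0.003, -0.001]
force: [0.0, 0.5, 0.7]
finger_gap: 0.0532
grip_force: 0.0
```

```bash
python3 - <<'E'
from h import *
c,T,im=grab("wrist","w1.png"); s=manip.observe(); np.savez("w1.npz",T=T,im=im); print(s["position"],s["joint_pos"],s["finger_gap"],s["moment"])
E
```

```text
[0.48982701 0.29877817 0.14999252] [ 4.54149797e-01 -7.63160145e-03  1.87181478e+00  2.02920394e-05
  1.27721083e+00  5.93579095e-01] 0.053285493999718055 [ 0.02738685 -0.00932525  0.02510388]
```

View pics/w1.png

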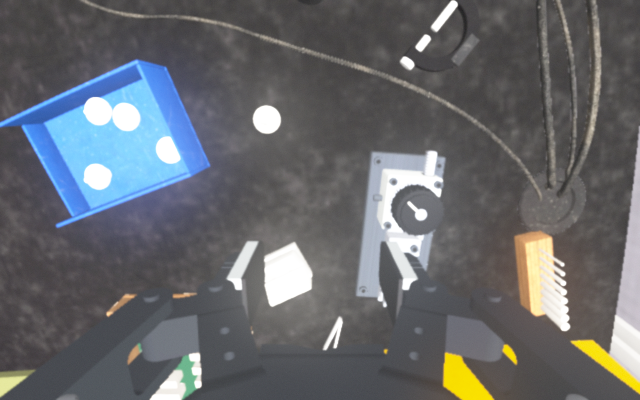

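The wrist view shows the part at (267,119) and the knob at (417,211). A finger hides the clamp bed, so I'll move over the clamp.

>>> play_rows --deltas '[[[-15,35,0],0],[[-15,35,0],0],[[0,0,0],0],[[0,0,0],0],[[0,0,0],0]]' --jaw 0.7

```text
time_s: 4.12
position: [0.5563, 0.2598, 0.1522]
eef_rot: [0.755, 0.656, 0.002, 0.001]
force: [0.2, -0.7, 0.4]
finger_gap: 0.0729
grip_force: 0.0
```

```bash
python3 - <<'E'
from h import *
c,T,im=grab("wrist"); s=manip.observe(); np.savez("w2.npz",T=T,im=im); print(s["position"],s["finger_gap"])
x=cv2.resize(im[120:330,200:440],None,fx=2.5,fy=2.5,interpolation=cv2.INTER_CUBIC)
cv2.imwrite("pics/w2c.png",x[...,::-1])
for f in("w1.npz","w2.npz"):
    d=np.load(f);h=cv2.cvtColor(d["im"],cv2.COLOR_RGB2HSV);h[:, :0]=0
    m=((h[...,2]>170)&(h[...,1]<50)).astype('uint8')
    n,l,st,ce=cv2.connectedComponentsWithStats(m)
    for i in range(1,n):
        if 300<st[i,4]<1500: print(f,ce[i].round(1),st[i])
E
```

```text
[0.55547643 0.25998139 0.15148222] 0.072806543149566
w1.npz [444.1  15.3] [431   0  27  32 301]
w1.npz [111.5 113.6] [  83   97   57   34 1251]
w1.npz [266.4 119. ] [253 105  28  29 643]
w1.npz [167.  150.3] [156 136  24  28 477]
w1.npz [ 97.1 176.1] [ 84 164  28  26 563]
w1.npz [241.5 264.3] [227 241  31  49 608]
w1.npz [554.5 299.1] [ 540  265   30   66 1216]
w1.npz [171.  387.5] [150 370  36  30 667]
w2.npz [34.6 84.8] [   4   68   61   34 1279]
w2.npz [186.5  89. ] [173  75  28  29 643]
w2.npz [ 23.5 148.3] [  7 136  33  26 596]
w2.npz [483.8 272.7] [470 239  28  66 969]
w2.npz [431.5 270.9] [411 246  39  52 654]
w2.npz [ 80.7 296.5] [ 61 292  43  11 350]
w2.npz [266.4 320.7] [253 294  24  61 359]
```

View pics/w2c.png

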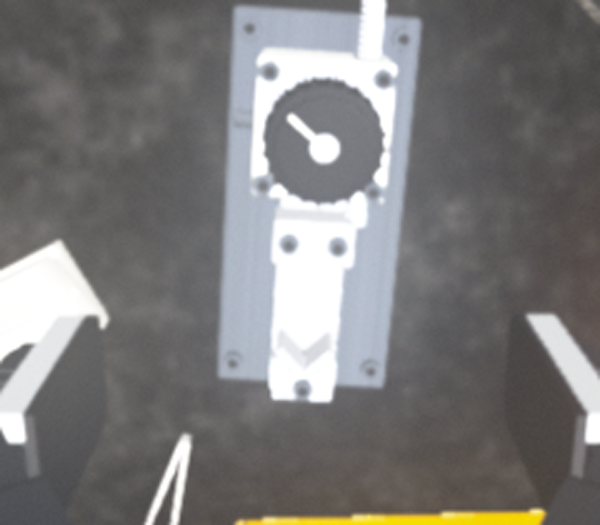

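The crop shows the knob boss at full-image (330,179). The base corners are at crop (234,6), (421,19), (384,387) and (219,377), and the V notch is around crop (305,350).

```bash
python3 - <<'E'
from h import *
c=manip.camera_model("wrist");A=np.load("w1.npz");B=np.load("w2.npz");TA,TB=A["T"],B["T"]
p,e=tri(ray(c,TA,266.4,119),ray(c,TB,186.5,89));print("part",p.round(4),e, onplane(c,TB,186.5,89,.0135), onplane(c,TA,266.4,119,.0135))
def dark(im,x0,y0,x1,y1):
    g=im[y0:y1,x0:x1].max(2);m=(g<75).astype('uint8');n,l,st,ce=cv2.connectedComponentsWithStats(m)
    i=1+st[1:,4].argmax();cs,_=cv2.findContours((l==i).astype('uint8'),0,2);k=max(cs,key=cv2.contourArea)
    (x,y),r=cv2.minEnclosingCircle(k);return x+x0,y+y0,r
def boss(im,x0,y0,x1,y1):
    g=im[y0:y1,x0:x1].min(2);m=(g>140).astype('uint8');n,l,st,ce=cv2.connectedComponentsWithStats(m)
    return [(ce[i]+[x0,y0],st[i]) for i in range(1,n)]
print(dark(A["im"],388,180,446,240),dark(B["im"],303,148,357,205)); print(boss(A["im"],400,195,432,225),boss(B["im"],312,160,345,190))
a=np.array([420.5,214.5]);b=np.array([329.8,179.3])
k,e=tri(ray(c,TA,*a),ray(c,TB,*b));print("knob boss",k.round(4),e,onplane(c,TB,*b,.072).round(4),onplane(c,TA,*a,.072).round(4))
pts=np.array([(234,6),(421,19),(384,387),(219,377)])/2.5+[200,120]
W=np.array([onplane(c,TB,*q,.012) for q in pts]);print(W.round(4),W.mean(0).round(4))
s=np.array([(249,28),(404,39),(370,370),(232,360)])/2.5+[200,120]
W2=np.array([onplane(c,TB,*q,.012) for q in s]);print(W2.mean(0).round(4))
for w in(W,W2):
    d=(w[0]+w[1]-w[2]-w[3])/2;print("y dir deg",np.degrees(np.arctan2(d[1],d[0])),np.linalg.norm(d)); yy=d/np.linalg.norm(d);print("seat",w.mean(0)-.04*yy,"knob",w.mean(0)+.038*yy)
v=[onplane(c,TB,*(np.array(q)/2.5+[200,120]),.04).round(4) for q in((279,330),(305,352),(330,335),(272,265),(350,265))];print(v)
E
```

```text
part [0.4455 0.3615 0.0118] 4.2721786478029864e-05 [0.44607726 0.36127637 0.0135    ] [0.4457536  0.36151714 0.0135    ]Traceback (most recent call last):
  File "<stdin>", line 11, in <module>
  File "<stdin>", line 6, in dark
ValueError: attempt to get argmax of an empty sequence
```

```bash
cat > m.py <<'E'
from h import *
c=manip.camera_model("wrist");A=np.load("w1.npz");B=np.load("w2.npz");TA,TB=A["T"],B["T"]
def boss(im,x0,y0,x1,y1):
    g=im[y0:y1,x0:x1].min(2);m=(g>180).astype('uint8');n,l,st,ce=cv2.connectedComponentsWithStats(m)
    return [(ce[i]+[x0,y0],st[i].tolist()) for i in range(1,n)]
print(boss(A["im"],400,195,432,225),boss(B["im"],312,160,345,190))
a=np.array([420.5,214.5]);b=np.array([329.8,179.3])
k,e=tri(ray(c,TA,*a),ray(c,TB,*b));print("knob boss",k.round(4),e,onplane(c,TB,*b,.072).round(4),onplane(c,TA,*a,.072).round(4))
s=np.array([(249,28),(404,39),(370,370),(232,360)])/2.5+[200,120]
pts=np.array([(234,6),(421,19),(384,387),(219,377)])/2.5+[200,120]
for q0 in(pts,s):
    w=np.array([onplane(c,TB,*q,.012) for q in q0])
    d=(w[0]+w[1]-w[2]-w[3])/2;print("ydir",np.degrees(np.arctan2(d[1],d[0])),np.linalg.norm(d)); yy=d/np.linalg.norm(d);print("seat",w.mean(0)-.04*yy,"knob",w.mean(0)+.038*yy)
print([onplane(c,TB,*(np.array(q)/2.5+[200,120]),.04).round(4).tolist() for q in((279,330),(305,352),(330,335),(272,265),(350,265))])
g=B["im"][215:290,295:345].min(2);print(g[::3,::4])
E
python3 m.py
```

```text
[(array([417.84705882, 211.72352941]), [7, 6, 20, 20, 170])] [(array([326.46022727, 176.27272727]), [3, 5, 21, 21, 176])]
knob boss [0.5654 0.2708 0.071 ] 8.162134355912957e-05 [0.5655 0.2711 0.072 ] [0.5652 0.2711 0.072 ]
ydir 78.31844604587405 0.15465958480432365
seat [0.54979616 0.19504291 0.012     ] knob [0.56558898 0.27142738 0.012     ]
ydir 77.95071135873184 0.1388136092408449
seat [0.54927499 0.1952354  0.012     ] knob [0.56555772 0.27151694 0.012     ]
[[0.5388, 0.1964, 0.04], [0.5474, 0.1859, 0.04], [0.5579, 0.1916, 0.04], [0.5401, 0.2229, 0.04], [0.569, 0.2188, 0.04]]
[[178 179 178 181 248 170 249 255 255 253 196 255 183]
 [177 179 178 180 237 129 234 255 255 222 141 246 181]
 [177 179 178 182 255 215 255 255 255 248 153 253 180]
 [177 179 178 182 254 255 255 255 255 255 255 255 182]
 [174 182 180 181 254 255 255 255 255 255 255 217 181]
 [177 181 180 179 254 255 255 255 255 255 255 180 181]
 [176 181 180 181 254 255 255 255 255 255 255 180 181]
 [176 179 181 178 255 255 255 255 255 255 255 178 183]
 [175 180 179 180 255 255 255 255 255 255 253 179 181]
 [176 178 180 179
[... 163 characters left out ...]
79 253 255 255 255 255 255 225 180 184]
 [174 177 178 179 236 246 255 255 254 230 205 179 183]
 [175 177 176 178 233 230 253 254 218 227 186 180 184]
 [169 176 177 183 253 234 233 217 214 246 188 182 183]
 [164 176 178 195 254 254 233 218 244 255 182 181 182]
 [163 177 178 216 255 254 251 238 255 255 193 180 176]
 [176 177 176 221 255 255 255 255 254 255 188 178 179]
 [121 125 135 206 255 255 205 232 255 255 177 181 181]
 [102 110 113 154 255 255 151 171 255 255 110 110 117]
 [106 113 118 124 254 254 162 206 255 254 102 103 100]
 [ 99 112 116 118 115 115 115 119 135 131 100 101 101]
 [104 114 115 111 107 111 104 103 100  99  96  98  99]
 [102 108 107 104 100 102  97 101 103  96  97  97  96]]
```

>>> play_rows --deltas '[[[0,0,0],0.066],[[19.2,-32,0],0],[[19.2,-32,0],0],[[19.2,-32,0],0],[[19.2,-32,0],0],[[0,0,35],0],[[0,0,35],0],[[0,0,35],0],[[0,0,20],0],[[0,0,0],0],[[0,0,0],0],[[0,0,0],0]]' --jaw 0.25 --newtons 20

```text
time_s: 5.17
position: [0.446, 0.3617, 0.0265]
eef_rot: [0.775, 0.632, 0.002, 0.0]
force: [0.8, 0.1, 0.0]
finger_gap: 0.0536
grip_force: 0.0
```

```bash
python3 - <<'E'
from h import *
ps=[]
c,T,im=grab("wrist")
for i in range(3):
    manip.get_image("side");s=manip.observe();ps.append(s["position"])
print(np.array(ps).round(4),s["eef_rot"].round(4),s["finger_gap"],s["moment"],s["joint_pos"])
cv2.imwrite("pics/w3.png",im[100:400,120:520,::-1])
h=cv2.cvtColor(im,cv2.COLOR_RGB2HSV);m=((h[...,2]>170)&(h[...,1]<50)).astype('uint8')
n,l,st,ce=cv2.connectedComponentsWithStats(m)
for i in range(1,n):
    if 600<st[i,4]<9000: print(ce[i].round(1),st[i])
tp=pose_tool(s)
for p in([.4457,.3614,.027],[.4457,.3614,.012],s["position"]): print(proj(c,T,np.array(p)))
E
```

```text
[[0.4467 0.3618 0.0272]
 [0.4466 0.3616 0.0269]
 [0.4464 0.3614 0.0265]] [7.754e-01 6.314e-01 2.000e-03 2.000e-04] 0.05348748811768888 [ 0.00989529 -0.01512781  0.01729941] [5.87106025e-01 1.26740253e-01 1.95690298e+00 3.59915319e-05
 1.05395866e+00 7.91136569e-01]
[614.1  11.1] [587   0  53  26 811]
[588.1  55.1] [567  32  43  47 717]
[319.6 222.2] [ 299  202   42   41 1314]
[ 87.4 227.6] [  43  206   88   45 2719]
[241.4 264.2] [227 241  31  49 617]
[402.  264.3] [386 241  32  49 605]
[539.3 285.4] [ 473  256  127   74 5524]
[ 76.  311.4] [  56  294   41   36 1187]
[470.  386.1] [456 362  39  38 738]
[319.70711405 230.78309014]
[319.80051684 222.02044766]
[320.87598481 230.24267957]
```

View pics/w3.png

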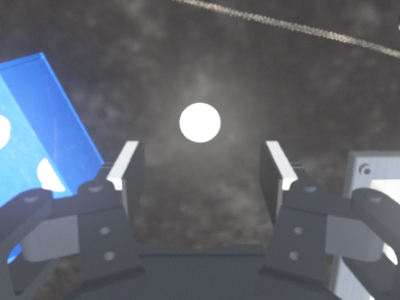

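The part sits at crop (200,122), centred between the pads, and its pixel position agrees with the prediction. I'll descend and grip.

>>> play_rows --deltas '[[[0,0,10],0],[[0,0,10],0],[[0,0,4.5],0],[[0,0,0],0],[[0,0,0],0]]'

```text
time_s: 5.78
position: [0.4443, 0.3599, -0.0015]
eef_rot: [0.775, 0.631, -0.001, -0.0]
force: [-0.3, 0.7, 0.4]
finger_gap: 0.0534
grip_force: 0.0
```

>>> play_rows --deltas '[[[0,0,0],0],[[0,0,0],0],[[0,0,0],0],[[0,0,0],0],[[0,0,0],0],[[0,0,0],0],[[0,0,0],0]]' --jaw -1

```text
time_s: 6.37
position: [0.445, 0.3605, -0.0002]
eef_rot: [0.775, 0.631, 0.0, -0.0]
force: [0.1, -0.2, 0.6]
finger_gap: -0.0001
grip_force: 0.0
```

```bash
python3 - <<'E'
from h import *
c,T,im=grab("wrist");s=manip.observe();print(s["position"],s["finger_gap"])
_,_,b=grab("side")
x=np.vstack([im[100:400,160:480],cv2.resize(b[180:330,240:400],(320,300))]);cv2.imwrite("pics/w4.png",x[...,::-1])
E
```

```text
[ 4.44980557e-01  3.60432412e-01 -3.26268224e-04] 0.0006115896383460039
```

View pics/w4.png

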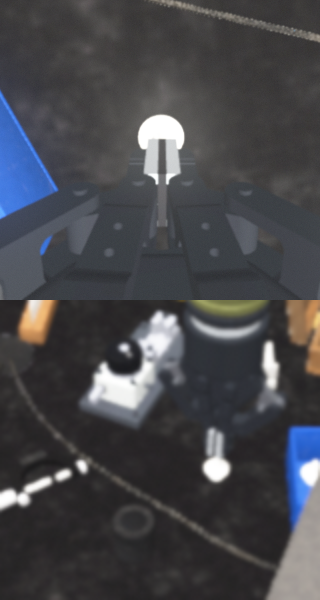

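```bash
python3 - <<'E'
from h import *
c,T,im=grab("wrist");s=manip.observe()
print("pred flange",proj(c,T,np.array([.4457,.3614,.011])),"tcp",proj(c,T,s["position"]))
h=cv2.cvtColor(im,cv2.COLOR_RGB2HSV);m=((h[...,2]>200)&(h[...,1]<40)).astype('uint8')[:260,280:360]
cs,_=cv2.findContours(m,0,2);k=max(cs,key=cv2.contourArea);p=k[:,0]+[280,0]
p=p[p[:,1]<236];A=np.c_[2*p,np.ones(len(p))];x=np.linalg.lstsq(A,(p**2).sum(1),rcond=None)[0]
r=np.sqrt(x[2]+x[0]**2+x[1]**2);print("circle",x[:2],r)
print("world at flange z",onplane(c,T,x[0],x[1],.012))
for dx in(-11,0,11): print(dx,proj(c,T,(pose_tool(s)@[dx/1e3,0,-.005,1])[:3]),proj(c,T,(pose_tool(s)@[dx/1e3,0,-.03,1])[:3]))
E
```

```text
pred flange [320.9604574  235.56317364] tcp [320.12469158 229.86892282]
circle [320.81760309 237.69161884] 22.971623630277854
world at flange z [0.44546124 0.36061347 0.012     ]
-11 [320.10923157 251.24896189] [319.8485203  272.59179441]
0 [320.07877608 233.09087729] [319.80775096 252.1230355 ]
11 [320.0477521  214.30689875] [319.76605776 230.81869853]
```

The part hasn't moved. It stands below the fingertips, and the fingers closed above it, so the real tips must lie well short of the reported TCP. I'll raise the tool and measure the tips.

>>> play_rows --deltas '[[[0,0,-20],0],[[0,0,-20],0],[[0,0,0],0],[[0,0,0],0],[[0,0,0],0]]'

```text
time_s: 6.93
position: [0.4446, 0.3602, 0.039]
eef_rot: [0.775, 0.631, -0.0, -0.0]
force: [-0.2, -0.7, -0.3]
finger_gap: -0.0
grip_force: 0.0
```

```bash
python3 - <<'E'
from h import *
s=manip.observe();print(s["position"])
c,T,w=grab("wrist");cs,Ts,b=grab("side");_,_,_=0,0,0
print("TCP in side",proj(cs,Ts,s["position"]),[ (z,proj(cs,Ts,s["position"]+[0,0,z/1e3]).round(1).tolist()) for z in(10,20,30,40)], "part top",proj(cs,Ts,np.array([.4457,.3614,.027])))
x=np.hstack([w[150:350,240:400].repeat(2,0).repeat(2,1),cv2.resize(b[210:290,308:388],(400,400),interpolation=cv2.INTER_NEAREST)]);cv2.imwrite("pics/w5.png",x[...,::-1])
E
```

```text
[0.44462028 0.36017873 0.03899845]
TCP in side [349.32677702 253.83110342] [(10, [349.6, 250.3]), (20, [349.8, 246.7]), (30, [350.0, 243.0]), (40, [350.3, 239.3])] part top [348.40721963 258.3667273 ]
```

View pics/w5.png

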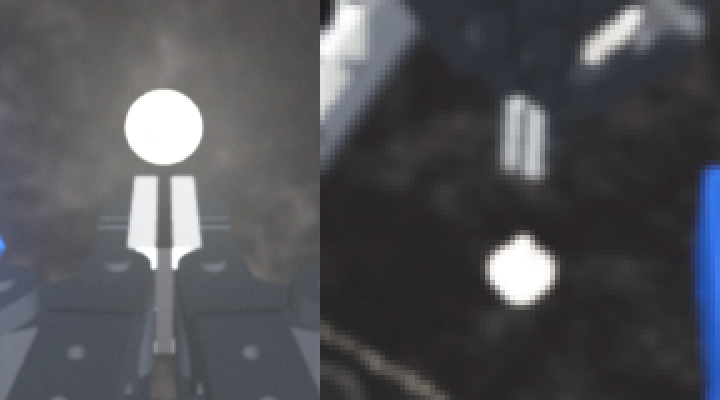

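```bash
python3 - <<'E'
from h import *
s=manip.observe();c,T=cam("wrist");cs,Ts=cam("side");P=pose_tool(s)
for z in range(0,50,5):
  for dx in(11,): print(z,[proj(cs,Ts,(P@[x/1e3,0,-z/1e3,1])[:3]).round(1).tolist() for x in(-11,0,11)],[proj(c,T,(P@[x/1e3,0,-z/1e3,1])[:3]).round(1).tolist() for x in(0,11)])
E
```

```text
0 [[351.8, 250.5], [349.6, 254.1], [347.5, 257.7]] [[320.1, 229.9], [320.1, 211.5]]
5 [[351.9, 248.7], [349.7, 252.3], [347.6, 255.9]] [[320.1, 233.1], [320.1, 214.3]]
10 [[352.0, 246.9], [349.9, 250.5], [347.7, 254.2]] [[320.0, 236.5], [320.0, 217.3]]
15 [[352.1, 245.1], [350.0, 248.7], [347.8, 252.4]] [[320.0, 240.1], [320.0, 220.4]]
20 [[352.2, 243.3], [350.1, 246.9], [347.9, 250.6]] [[319.9, 243.9], [319.9, 223.7]]
25 [[352.4, 241.5], [350.2, 245.1], [348.0, 248.7]] [[319.9, 247.9], [319.8, 227.1]]
30 [[352.5, 239.7], [350.3, 243.3], [348.1, 246.9]] [[319.8, 252.1], [319.8, 230.8]]
35 [[352.6, 237.9], [350.4, 241.4], [348.2, 245.1]] [[319.8, 256.7], [319.7, 234.8]]
40 [[352.7, 236.0], [350.5, 239.6], [348.3, 243.2]] [[319.7, 261.5], [319.6, 239.0]]
45 [[352.8, 234.1], [350.6, 237.7], [348.4, 241.4]] [[319.6, 266.6], [319.6, 243.4]]
```

>>> play_rows --deltas '[[[0,0,0],0],[[0,0,0],0],[[0,0,0],0],[[0,0,0],0],[[0,0,20],0],[[0,0,20],0],[[0,0,10],0],[[0,0,8],0],[[0,0,2],0],[[0,0,0],0],[[0,0,0],0],[[0,0,0],0]]' --jaw 0.25

```text
time_s: 8.03
position: [0.4458, 0.361, -0.0192]
eef_rot: [0.775, 0.631, 0.001, 0.0]
force: [-0.7, -0.0, -0.1]
finger_gap: 0.0534
grip_force: 0.0
```

```bash
python3 - <<'E'
from h import *
s=manip.observe();print(s["position"],s["force"],s["finger_gap"])
c,T,w=grab("wrist");cs,Ts,b=grab("side")
x=np.hstack([cv2.resize(w[180:300,210:430],(440,240)),cv2.resize(b[230:280,320:380],(288,240),interpolation=cv2.INTER_NEAREST)]);cv2.imwrite("pics/w6.png",x[...,::-1])
E
```

```text
[ 0.44580986  0.36101639 -0.01920898] [-0.66847655 -0.04540252 -0.05314554] 0.05335747414469048
```

View pics/w6.png

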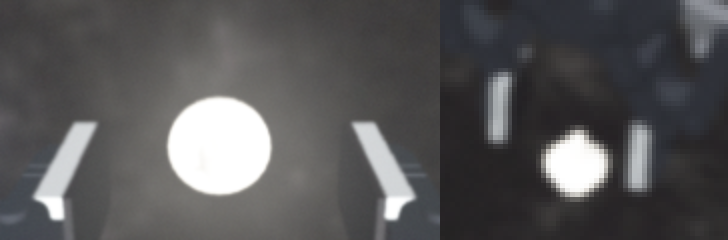

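Side view: the tips are about 20 mm above the bench with TCP z at −19 mm, so the fingers end some 39 mm short of the reported TCP at this opening and some 32 mm short when shut. I'll go 11 mm lower and grip.

>>> play_rows --deltas '[[[0,0,4],0],[[0,0,4],0],[[0,0,3],0],[[0,0,0],0],[[0,0,0],0]]'

```text
time_s: 8.55
position: [0.4446, 0.3602, -0.0319]
eef_rot: [0.775, 0.631, -0.001, -0.0]
force: [0.5, 0.4, 0.6]
finger_gap: 0.0532
grip_force: 0.0
```

>>> play_rows --deltas '[[[0,0,0],0],[[0,0,0],0],[[0,0,0],0],[[0,0,0],0],[[0,0,0],0],[[0,0,0],0],[[0,0,0],0]]' --jaw -1

```text
time_s: 9.13
position: [0.4452, 0.3606, -0.0311]
eef_rot: [0.775, 0.631, 0.0, 0.0]
force: [-0.5, -0.1, 1.1]
finger_gap: 0.022
grip_force: 19.6
```

```bash
python3 - <<'E'
from h import *
s=manip.observe();print(s["position"],s["force"],s["finger_gap"],s["grip_force"])
c,T,w=grab("wrist");cs,Ts,b=grab("side")
for y0,x0,n,i in((180,250,"w",w),(230,320,"s",b)): pass
x=np.hstack([cv2.resize(w[180:300,210:430],(440,240)),cv2.resize(b[230:280,320:380],(288,240),interpolation=cv2.INTER_NEAREST)]);cv2.imwrite("pics/w7.png",x[...,::-1])
E
```

```text
[ 0.44519025  0.36055514 -0.03113156] [-0.46896762 -0.11748011  1.06164895] 0.021972247683700846 19.64794503102894
```

View pics/w7.png

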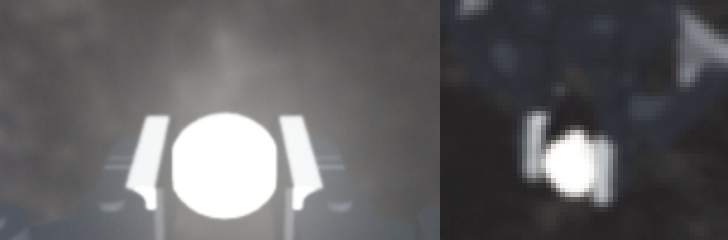

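>>> play_rows --deltas '[[[0,0,-5],0],[[0,0,-20],0],[[0,0,-30],0],[[0,0,-30],0],[[0,0,0],0],[[-27,27.1,0],0],[[-27,27.1,0],0],[[-27,27.1,0],0],[[-27,27.1,0],0],[[-27,27.1,0],0],[[0,0,0],0],[[0,0,0],0],[[0,0,0],0],[[0,0,0],0]]'

```text
time_s: 10.4
position: [0.5495, 0.2016, 0.0533]
eef_rot: [0.775, 0.632, -0.0, -0.0]
force: [0.8, 0.4, -0.0]
finger_gap: 0.0218
grip_force: 19.7
```

```bash
python3 - <<'E'
from h import *
s=manip.observe();print(s["position"],s["force"],s["eef_rot"],s["finger_gap"],s["grip_force"],s["joint_pos"])
c,T,w=grab("wrist");np.savez("w8.npz",T=T,im=w);cv2.imwrite("pics/w8.png",w[130:390,160:480,::-1].repeat(2,0).repeat(2,1))
print("knob pred",proj(c,T,np.array([.5655,.2711,.072])),"seat",proj(c,T,np.array([.5496,.195,.02])),"face",[proj(c,T,np.array([.5496+.2045*d,.195+.979*d,.04])).round(1) for d in(.019,.026)])
g=w[60:330,240:400].min(2);m=(g>180).astype('uint8');n,l,st,ce=cv2.connectedComponentsWithStats(m)
for i in range(1,n):
    if st[i,4]>80:print((ce[i]+[240,60]).round(1),st[i])
E
```

```text
[0.54948889 0.20160087 0.05330544] [ 0.79942818  0.44277102 -0.04333198] [ 7.75067540e-01  6.31878276e-01 -2.71144020e-04 -2.81830192e-04] 0.021795203634023392 19.70365969966224 [2.59781704e-01 1.17999146e-01 1.91519551e+00 3.24476018e-04
 1.10912424e+00 4.62484874e-01]
knob pred [323.33323138  98.90302501] seat [322.57023717 221.12752849] face [array([322.7, 202.3]), array([322.8, 191. ])]
[281.9  76.5] [ 38   5  14  31 188]
[363.5  77.4] [116   5  12  34 189]
[318.4  94.8] [ 57  16  35  33 389]
[322.8 205.3] [  39   40   88  189 6811]
```

```bash
python3 - <<'E'
from h import *
P=[]
for i in range(8):
    c,T,w=grab("wrist");P.append(manip.observe()["position"])
P=np.array(P);print(P.mean(0),P.std(0))
g=(w[60:140,290:350].min(2)>180).astype('uint8')
d=cv2.distanceTransform(g,2,5);n,l,st,ce=cv2.connectedComponentsWithStats(g);v=np.argwhere(d>d[20:60,10:50].max()-0.8);v=[q for q in v if 20<=q[0]<60];print("boss",np.mean(v,0)[::-1]+[290,60])
p=P.mean(0);T2=T.copy();q=np.mean(v,0)[::-1]+[290,60];print(onplane(c,T,*q,.072),manip.observe()["position"])
E
```

```text
[0.54985725 0.20154601 0.05358254] [2.42495654e-04 2.81129240e-04 8.54331664e-05]
boss [321.          97.71428571]
[0.56520297 0.27143662 0.072     ] [0.55019604 0.2011266  0.05367974]
```

>>> play_rows --deltas '[[[-0.7,0.6,15],0],[[0,0,20],0],[[0,0,15],0],[[0,0,8],0],[[0,0,3],0],[[0,0,0],0],[[0,0,0],0],[[0,0,0],0]]'

```text
time_s: 11.52
position: [0.5518, 0.2003, -0.0061]
eef_rot: [0.775, 0.631, 0.001, 0.0]
force: [0.5, -0.1, -0.2]
finger_gap: 0.0221
grip_force: 19.7
```

>>> play_rows --deltas '[[[0,0,1],0],[[0,0,1],0],[[0,0,0],0],[[0,0,0],0],[[0,0,0],0]]'

```text
time_s: 11.93
position: [0.5508, 0.2, -0.0092]
eef_rot: [0.775, 0.631, 0.0, 0.0]
force: [-0.2, 0.8, 1.0]
finger_gap: 0.0223
grip_force: 19.7
```

>>> play_rows --deltas '[[[0,0,0.7],0],[[0,0,0],0],[[0,0,0],0],[[0,0,0],0]]'

```text
time_s: 12.27
position: [0.5507, 0.2, -0.0101]
eef_rot: [0.775, 0.631, -0.0, -0.0]
force: [-0.2, 0.2, -1.4]
finger_gap: 0.0221
grip_force: 19.7
```

>>> play_rows --deltas '[[[0,0,0.7],0],[[0,0,0],0],[[0,0,0],0],[[0,0,0],0]]'

```text
time_s: 12.6
position: [0.5508, 0.2, -0.0108]
eef_rot: [0.775, 0.631, -0.0, -0.0]
force: [0.2, 0.5, -0.6]
finger_gap: 0.0222
grip_force: 19.7
```

>>> play_rows --deltas '[[[0,0,0.6],0],[[0,0,0],0],[[0,0,0],0],[[0,0,0],0]]'

```text
time_s: 12.93
position: [0.5509, 0.2, -0.0112]
eef_rot: [0.775, 0.631, 0.0, 0.0]
force: [-0.8, -0.7, 1.9]
finger_gap: 0.0223
grip_force: 19.8
```

```bash
python3 - <<'E'
from h import *
F=[];P=[]
for i in range(6):
    manip.get_image("side");s=manip.observe();F.append(s["force"]);P.append(s["position"])
print(np.mean(F,0),np.mean(P,0),s["moment"])
E
```

```text
[-0.33386449  0.05156412  1.98128492] [ 0.550932    0.20001755 -0.01117648] [-0.0355559   0.07179393  0.01832175]
```

Contact with the bed. Opening.

>>> play_rows --deltas '[[[0,0,0],0],[[0,0,0],0],[[0,0,0],0],[[0,0,0],0],[[0,0,0],0]]' --jaw 0.1

```text
time_s: 13.65
position: [0.5506, 0.1999, -0.0116]
eef_rot: [0.775, 0.631, -0.0, -0.0]
force: [-0.0, -0.7, -0.4]
finger_gap: 0.0469
grip_force: 0.0
```

>>> play_rows --deltas '[[[0,0,-5],0],[[0,0,-15],0],[[0,0,-30],0],[[0,0,-30],0],[[0,0,-30],0],[[0,0,-20],0],[[0,0,0],0],[[0,0,0],0]]'

```text
time_s: 14.32
position: [0.5519, 0.2003, 0.1206]
eef_rot: [0.775, 0.631, 0.002, 0.001]
force: [-0.2, 0.5, -1.0]
finger_gap: 0.047
grip_force: 0.0
```

```bash
python3 - <<'E'
from h import *
c,T,w=grab("wrist");s=manip.observe();print(s["position"],s["joint_pos"],s["finger_gap"]);np.savez("w9.npz",T=T,im=w)
print("knob",proj(c,T,np.array([.5653,.2712,.072])),"part",proj(c,T,np.array([.5508,.2005,.032])),"seat",proj(c,T,np.array([.5496,.195,.032])))
g=w.min(2).astype(float);u,v=proj(c,T,np.array([.5508,.2005,.032])).astype(int)
b=cv2.resize(w[v-90:v+60,u-100:u+100],None,fx=4,fy=4,interpolation=cv2.INTER_CUBIC).astype(float)
b=255*(b/255)**3; cv2.imwrite("pics/w9.png",b[...,::-1]);print(u,v)
E
```

```text
[0.55056289 0.19993841 0.11851728] [2.56705734e-01 4.71890737e-02 1.87150464e+00 4.31067328e-06
 1.22280200e+00 4.60672433e-01] 0.04695731230601689
knob [318.27465015 100.46179557] part [319.01003691 191.84886187] seat [318.95255192 198.37494929]
319 191[ WARN:0@1.007] global loadsave.cpp:1063 imwrite_ Unsupported depth image for selected encoder is fallbacked to CV_8U.
```

View pics/w9.png

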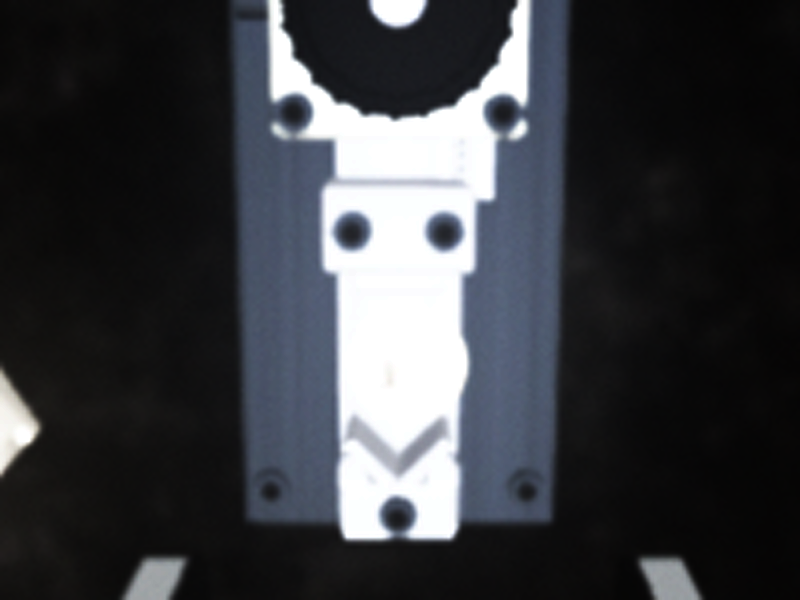

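The part stands upright between the V and the jaw, at crop (404,365), clear of both. Now on to the knob: move over its axis and pre-rotate the wrist counter-clockwise.

>>> play_rows --deltas '[[[36.3,0,0],0],[[36.3,0,0],0],[[0,0,0],-0.125],[[0,0,0],-0.125],[[0,0,0],-0.125],[[0,0,0],-0.125],[[0,0,0],-0.125],[[0,0,0],-0.125],[[0,0,0],-0.125],[[0,0,0],-0.125],[[0,0,0],-0.125],[[0,0,0],-0.125],[[0,0,0],-0.125],[[0,0,0],-0.125],[[0,0,0],-0.125],[[0,0,0],-0.125],[[0,0,0],-0.125],[[0,0,0],-0.125],[[0,0,0],-0.125],[[0,0,0],-0.125]]' --jaw 0.45 --newtons 35

```text
time_s: 16.03
position: [0.5638, 0.2704, 0.1155]
eef_rot: [-0.238, 0.971, -0.0, -0.002]
force: [-0.2, 0.4, 0.2]
finger_gap: 0.0619
grip_force: 0.0
```

>>> play_rows --deltas '[[[0,0,0],-0.125],[[0,0,0],-0.125],[[0,0,0],0],[[0,0,0],0],[[0,0,0],0]]'

```text
time_s: 16.45
position: [0.5647, 0.2708, 0.1171]
eef_rot: [-0.353, 0.935, 0.0, -0.001]
force: [0.4, -0.8, -0.6]
finger_gap: 0.0618
grip_force: 0.0
```

```bash
cat > k.py <<'E'
from h import *
P=[]
for i in range(4):
    c,T,w=grab("wrist");P.append(manip.observe()["position"])
s=manip.observe();p=np.mean(P,0);M=pose_tool(s);print(p,s["joint_pos"][5],s["moment"],s["finger_gap"])
T=T.copy()
u,v=proj(c,T,np.array([.5653,.2712,.072])).astype(int);r=30
g=(w[v-r:v+r,u-r:u+r].min(2)>170).astype('uint8');n,l,st,ce=cv2.connectedComponentsWithStats(g)
l0=l[r-8:r+8,r-8:r+8];i=np.bincount(l0[l0>0]).argmax();d=cv2.distanceTransform((l==i).astype('uint8'),2,5)
q=np.argwhere(d>d.max()-.7).mean(0)[::-1]+[u-r,v-r];k=onplane(c,T,*q,.072)
print("pred",u,v,"boss",q,d.max(),"knob",k.round(4)); e=M[:3,:3].T@(k-p);print("tool shift mm",(e*1e3).round(2),"vs est",(M[:3,:3].T@([.5653,.2712,0]-p)*1e3).round(2))
E
python3 k.py
```

```text
[0.56515868 0.2709488  0.11800034] -1.9336185398383527 [-0.02386344  0.01148819  0.05011636] 0.06183113964707744
pred 323 207 boss [324.   207.75] 6.5906997 knob [0.5651 0.2716 0.072 ]
tool shift mm [-0.41  0.49 46.  ] vs est [-3.10e-01  8.00e-02  1.18e+02]
```

>>> play_rows --deltas '[[[-0.3,0.2,25],0],[[0,0,30],0],[[0,0,25],0],[[0,0,15],0],[[0,0,6],0],[[0,0,0],0],[[0,0,0],0],[[0,0,0],0]]'

```text
time_s: 17.32
position: [0.5669, 0.272, 0.0195]
eef_rot: [-0.355, 0.935, 0.0, 0.002]
force: [0.4, 0.4, -0.1]
finger_gap: 0.0617
grip_force: 0.0
```

>>> play_rows --deltas '[[[0,0,0],0],[[0,0,0],0],[[0,0,0],0],[[0,0,0],0],[[0,0,0],0]]' --jaw -1

```text
time_s: 17.73
position: [0.5656, 0.2733, 0.02]
eef_rot: [-0.355, 0.935, 0.001, 0.001]
force: [-5.2, 4.6, 6.5]
finger_gap: 0.0383
grip_force: 35.0
```

```bash
cat > o.py <<'E'
from h import *
F=[];P=[]
for i in range(6):
    c,T,w=grab("wrist");s=manip.observe();F.append(np.r_[s["force"],s["moment"]]);P.append(s["position"])
print(np.mean(F,0).round(3),np.std(F,0).round(3),np.mean(P,0).round(4),"j6",s["joint_pos"][5].round(4),"gap",s["finger_gap"],s["time_s"])
E
python3 o.py
```

```text
[-5.023e+00  3.477e+00  6.366e+00  6.420e-01  8.950e-01 -5.000e-03] [0.346 0.392 0.38  0.023 0.025 0.028] [0.5656 0.2733 0.02  ] j6 -1.934 gap 0.038481358166457896 18.0333
```

>>> play_rows --deltas '[[[0,0,0],0],[[0,0,0],0],[[0,0,0],0],[[0,1.2,-4],0],[[0,0,0],0],[[0,0,0],0],[[0,0,0],0]]' --jaw 0.2

```text
time_s: 18.62
position: [0.5649, 0.2722, 0.0217]
eef_rot: [-0.355, 0.935, -0.0, 0.0]
force: [0.5, -0.3, 0.5]
finger_gap: 0.0513
grip_force: 0.0
```

```bash
python3 o.py
```

```text
[-0.198 -0.012 -0.005 -0.014  0.016 -0.005] [0.276 0.397 0.389 0.041 0.013 0.031] [0.5647 0.2722 0.0215] j6 -1.9323 gap 0.051447159434559735 18.9167
```

>>> play_rows --deltas '[[[0,0,0],0],[[0,0,0],0],[[0,0,0],0],[[0,0,0],0],[[0,0,0],0]]' --jaw -1

```text
time_s: 19.33
position: [0.5646, 0.2725, 0.0218]
eef_rot: [-0.355, 0.935, 0.0, -0.0]
force: [-2.3, 0.1, 3.2]
finger_gap: 0.0383
grip_force: 35.3
```

```bash
python3 o.py
```

```text
[-2.816  0.8    3.761  0.111  0.478 -0.016] [0.329 0.274 0.763 0.029 0.073 0.039] [0.5647 0.2725 0.0218] j6 -1.9323 gap 0.03854334595391016 19.6333
```

```bash
cat > t.py <<'E'
from h import *
F=[];E=[]
for i in range(4):
    manip.get_image("side");s=manip.observe();F.append(s["moment"][2]);E.append(s["effort"][5])
print("Mz %.3f eff6 %.3f"%(np.mean(F),np.mean(E)),"j6 %.4f j1 %.4f"%(s["joint_pos"][5],s["joint_pos"][0]),"F",s["force"].round(1),"t",round(s["time_s"],2))
E
python3 t.py
```

```text
Mz -0.021 eff6 -0.000 j6 -1.9323 j1 0.3638 F [-3.4  0.5  4.5] t 19.83
```

>>> play_rows --deltas '[[[0,0,0],0.05],[[0,0,0],0.05],[[0,0,0],0.05],[[0,0,0],0.05],[[0,0,0],0]]'

```text
time_s: 20.25
position: [0.5647, 0.2724, 0.0218]
eef_rot: [-0.259, 0.966, 0.0, -0.0]
force: [-3.5, 0.6, 4.2]
finger_gap: 0.0387
grip_force: 35.4
```

```bash
python3 t.py
```

```text
Mz -0.012 eff6 0.028 j6 -1.7337 j1 0.3638 F [-4.2  1.1  5.1] t 20.45
```

>>> play_rows --deltas '[[[0,0,0],0.05],[[0,0,0],0.05],[[0,0,0],0.05],[[0,0,0],0.05],[[0,0,0],0]]'

```text
time_s: 20.87
position: [0.5647, 0.2724, 0.0218]
eef_rot: [-0.162, 0.987, 0.0, -0.0]
force: [-3.5, -0.1, 4.8]
finger_gap: 0.0385
grip_force: 35.4
```

```bash
python3 t.py
```

```text
Mz 0.037 eff6 0.049 j6 -1.5337 j1 0.3637 F [-3.6  0.4  4.3] t 21.07
```

>>> play_rows --deltas '[[[0,0,0],0.05],[[0,0,0],0.05],[[0,0,0],0]]'

```text
time_s: 21.32
position: [0.5648, 0.2724, 0.0218]
eef_rot: [-0.112, 0.994, -0.0, 0.0]
force: [-3.0, 1.7, 4.9]
finger_gap: 0.0385
grip_force: 35.4
```

```bash
python3 t.py
```

```text
Mz 0.036 eff6 0.064 j6 -1.4338 j1 0.3638 F [-3.9 -0.1  4. ] t 21.52
```

>>> play_rows --deltas '[[[0,0,0],0.05],[[0,0,0],0.05],[[0,0,0],0.05],[[0,0,0],0.05],[[0,0,0],0]]'

```text
time_s: 21.93
position: [0.5648, 0.2723, 0.0218]
eef_rot: [-0.013, 1.0, -0.0, 0.0]
force: [-3.9, 0.4, 5.3]
finger_gap: 0.0387
grip_force: 35.4
```

```bash
python3 t.py
```

```text
Mz 0.042 eff6 0.065 j6 -1.2338 j1 0.3637 F [-4.5  0.3  4.7] t 22.13
```

>>> play_rows --deltas '[[[0,0,0],0.05],[[0,0,0],0.05],[[0,0,0],0]]'

```text
time_s: 22.38
position: [0.5648, 0.2723, 0.0218]
eef_rot: [0.037, 0.999, -0.0, -0.0]
force: [-4.6, -0.0, 4.9]
finger_gap: 0.0383
grip_force: 35.4
```

```bash
python3 t.py
```

```text
Mz 0.051 eff6 0.065 j6 -1.1338 j1 0.3637 F [-4.3  0.6  5.2] t 22.58
```

>>> play_rows --deltas '[[[0,0,0],0.05],[[0,0,0],0.05],[[0,0,0],0]]'

```text
time_s: 22.83
position: [0.5648, 0.2722, 0.0218]
eef_rot: [0.087, 0.996, -0.0, 0.0]
force: [-5.3, 0.8, 4.8]
finger_gap: 0.0386
grip_force: 35.4
```

```bash
python3 t.py
```

```text
Mz 0.013 eff6 0.066 j6 -1.0338 j1 0.3637 F [-4.1  0.1  5.1] t 23.03
```

>>> play_rows --deltas '[[[0,0,0],0.05],[[0,0,0],0.05],[[0,0,0],0]]'

```text
time_s: 23.28
position: [0.5648, 0.2722, 0.0218]
eef_rot: [0.137, 0.991, -0.0, -0.0]
force: [-3.7, 0.3, 6.3]
finger_gap: 0.0386
grip_force: 35.4
```

```bash
python3 t.py
```

```text
Mz 0.034 eff6 0.066 j6 -0.9338 j1 0.3637 F [-3.9 -1.   4.9] t 23.48
```

>>> play_rows --deltas '[[[0,0,0],0.05],[[0,0,0],0.05],[[0,0,0],0]]'

```text
time_s: 23.73
position: [0.5648, 0.2722, 0.0218]
eef_rot: [0.186, 0.982, -0.0, 0.0]
force: [-4.8, 0.4, 4.7]
finger_gap: 0.0384
grip_force: 35.4
```

```bash
python3 t.py
```

```text
Mz 0.040 eff6 0.066 j6 -0.8338 j1 0.3636 F [-3.5  0.9  6. ] t 23.93
```

>>> play_rows --deltas '[[[0,0,0],0.05],[[0,0,0],0.05],[[0,0,0],0]]'

```text
time_s: 24.18
position: [0.5647, 0.2722, 0.0218]
eef_rot: [0.235, 0.972, -0.0, -0.0]
force: [-4.5, -0.7, 5.6]
finger_gap: 0.0386
grip_force: 35.4
```

```bash
python3 t.py
```

```text
Mz 0.046 eff6 0.067 j6 -0.7338 j1 0.3636 F [-3.6  0.   4.6] t 24.38
```

>>> play_rows --deltas '[[[0,0,0],0.05],[[0,0,0],0.05],[[0,0,0],0]]'

```text
time_s: 24.63
position: [0.5647, 0.2722, 0.0218]
eef_rot: [0.283, 0.959, -0.0, -0.0]
force: [-3.0, 0.4, 5.1]
finger_gap: 0.0384
grip_force: 35.4
```

```bash
python3 t.py
```

```text
Mz 0.032 eff6 0.069 j6 -0.6338 j1 0.3636 F [-3.9 -0.1  5.1] t 24.83
```

>>> play_rows --deltas '[[[0,0,0],0.05],[[0,0,0],0.05],[[0,0,0],0]]'

```text
time_s: 25.08
position: [0.5647, 0.2722, 0.0218]
eef_rot: [0.331, 0.944, -0.0, -0.0]
force: [-3.9, 0.6, 5.4]
finger_gap: 0.0386
grip_force: 35.5
```

```bash
python3 t.py
```

```text
Mz 0.074 eff6 0.099 j6 -0.5339 j1 0.3637 F [-4.   0.   5.2] t 25.28
```

>>> play_rows --deltas '[[[0,0,0],0.05],[[0,0,0],0.05],[[0,0,0],0]]'

```text
time_s: 25.53
position: [0.5647, 0.2721, 0.0218]
eef_rot: [0.378, 0.926, -0.0, 0.0]
force: [-3.8, -0.5, 4.8]
finger_gap: 0.0384
grip_force: 35.5
```

```bash
python3 t.py
```

```text
Mz 0.017 eff6 0.042 j6 -0.4337 j1 0.3636 F [-3.6 -0.2  5.2] t 25.73
```

>>> play_rows --deltas '[[[0,0,0],0.04],[[0,0,0],0.04],[[0,0,0],0]]'

```text
time_s: 25.98
position: [0.5647, 0.2721, 0.0218]
eef_rot: [0.414, 0.91, -0.0, -0.0]
force: [-4.0, -0.4, 6.5]
finger_gap: 0.0386
grip_force: 35.5
```

```bash
python3 t.py
```

```text
Mz 0.024 eff6 0.022 j6 -0.3537 j1 0.3636 F [-2.5  0.2  5.9] t 26.18
```

>>> play_rows --deltas '[[[0,0,0],0.04],[[0,0,0],0.04],[[0,0,0],0]]'

```text
time_s: 26.43
position: [0.5647, 0.2721, 0.0218]
eef_rot: [0.45, 0.893, -0.0, -0.0]
force: [-3.1, -0.3, 5.9]
finger_gap: 0.0385
grip_force: 35.5
```

```bash
python3 t.py
```

```text
Mz -0.009 eff6 0.013 j6 -0.2737 j1 0.3636 F [-2.7 -0.3  5.1] t 26.63
```

>>> play_rows --deltas '[[[0,0,0],0.04],[[0,0,0],0.04],[[0,0,0],0]]'

```text
time_s: 26.88
position: [0.5647, 0.2721, 0.0218]
eef_rot: [0.486, 0.874, -0.0, -0.0]
force: [-3.5, -0.2, 6.1]
finger_gap: 0.0384
grip_force: 35.5
```

```bash
python3 t.py
```

```text
Mz 0.003 eff6 0.013 j6 -0.1937 j1 0.3635 F [-4.   0.5  5.8] t 27.08
```

>>> play_rows --deltas '[[[0,0,0],0.04],[[0,0,0],0.04],[[0,0,0],0]]'

```text
time_s: 27.33
position: [0.5646, 0.2721, 0.0218]
eef_rot: [0.52, 0.854, -0.0, -0.0]
force: [-3.7, -0.6, 6.6]
finger_gap: 0.0388
grip_force: 35.5
```

```bash
python3 t.py
```

```text
Mz 0.021 eff6 0.017 j6 -0.1137 j1 0.3635 F [-4.8 -0.6  6.6] t 27.53
```

>>> play_rows --deltas '[[[0,0,0],0.04],[[0,0,0],0.04],[[0,0,0],0]]'

```text
time_s: 27.78
position: [0.5647, 0.2721, 0.0218]
eef_rot: [0.554, 0.832, -0.0, -0.0]
force: [-4.1, -0.1, 5.1]
finger_gap: 0.0384
grip_force: 35.5
```

```bash
python3 t.py
```

```text
Mz 0.060 eff6 0.068 j6 -0.0338 j1 0.3636 F [-4.4  0.9  5.8] t 27.98
```

>>> play_rows --deltas '[[[0,0,0],0.04],[[0,0,0],0.04],[[0,0,0],0.04],[[0,0,0],0.04],[[0,0,0],0.04],[[0,0,0],0.04],[[0,0,0],0.04],[[0,0,0],0.04],[[0,0,0],0.04],[[0,0,0],0]]'

```text
time_s: 28.82
position: [0.5646, 0.2721, 0.0218]
eef_rot: [0.694, 0.72, -0.0, -0.0]
force: [-4.5, -1.0, 6.5]
finger_gap: 0.0385
grip_force: 35.5
```

```bash
python3 t.py
```

```text
Mz -0.032 eff6 0.013 j6 0.3263 j1 0.3636 F [-3.6 -0.7  5.8] t 29.02
```

>>> play_rows --deltas '[[[0,0,0],0.04],[[0,0,0],0.04],[[0,0,0],0]]'

```text
time_s: 29.27
position: [0.5645, 0.272, 0.0218]
eef_rot: [0.722, 0.691, -0.0, -0.0]
force: [-4.0, 0.3, 5.6]
finger_gap: 0.0388
grip_force: 35.6
```

```bash
python3 t.py
```

```text
Mz -0.012 eff6 0.017 j6 0.4063 j1 0.3636 F [-4.5  0.   4.9] t 29.47
```

>>> play_rows --deltas '[[[0,0,0],0.04],[[0,0,0],0.04],[[0,0,0],0]]'

```text
time_s: 29.72
position: [0.5645, 0.2721, 0.0218]
eef_rot: [0.749, 0.662, -0.0, -0.0]
force: [-3.9, -0.4, 5.9]
finger_gap: 0.0387
grip_force: 35.5
```

```bash
python3 t.py
```

```text
Mz 0.072 eff6 0.072 j6 0.4861 j1 0.3637 F [-5.4  0.3  6.1] t 29.92
```

>>> play_rows --deltas '[[[0,0,0],0.04],[[0,0,0],0.04],[[0,0,0],0.04],[[0,0,0],0.04],[[0,0,0],0.04],[[0,0,0],0.04],[[0,0,0],0.04],[[0,0,0],0.04],[[0,0,0],0.04],[[0,0,0],0]]'

```text
time_s: 30.75
position: [0.5645, 0.2721, 0.0218]
eef_rot: [0.856, 0.517, -0.0, -0.0]
force: [-4.6, -0.6, 6.0]
finger_gap: 0.038
grip_force: 35.5
```

```bash
python3 t.py
```

```text
Mz -0.016 eff6 0.013 j6 0.8463 j1 0.3636 F [-5.   0.9  6.6] t 30.95
```

>>> play_rows --deltas '[[[0,0,0],0.04],[[0,0,0],0.05],[[0,0,0],0]]'

```text
time_s: 31.2
position: [0.5644, 0.2721, 0.0218]
eef_rot: [0.878, 0.478, -0.001, 0.0]
force: [-4.4, -0.5, 6.7]
finger_gap: 0.0382
grip_force: 35.6
```

```bash
python3 t.py
```

```text
Mz 0.014 eff6 0.021 j6 0.9363 j1 0.3637 F [-5.1 -0.8  6.5] t 31.4
```

Third click reached. Release and retreat.

>>> play_rows --deltas '[[[0,0,0],0],[[0,0,0],0],[[0,0,0],0],[[0,0,0],0],[[0,0,0],0]]' --jaw 0.45

```text
time_s: 31.82
position: [0.5649, 0.2721, 0.0213]
eef_rot: [0.878, 0.478, -0.0, 0.0]
force: [1.1, -0.2, 0.3]
finger_gap: 0.0623
grip_force: 0.0
```

>>> play_rows --deltas '[[[0,0,-10],0],[[0,0,-30],0],[[0,0,-40],0],[[0,0,-40],0],[[0,0,-20],0],[[0,0,0],0],[[0,0,0],0],[[0,0,0],0]]'

```text
time_s: 32.48
position: [0.5642, 0.2721, 0.1609]
eef_rot: [0.878, 0.478, -0.001, -0.0]
force: [-0.4, -0.2, -1.2]
finger_gap: 0.0618
grip_force: 0.0
```

```bash
python3 - <<'E'
from h import *
s=manip.observe();x=R.from_quat(s["eef_rot"]).as_matrix();print(s["position"],x[:2,:2].round(3).tolist(),s["joint_pos"][5],s["force"])
yd=np.array([.2045,.979,0]);xd=np.array([.979,-.2045,0]);O=np.array([.5496,.195,0])+.04*yd
def rect(c,T,im,z,f=4):  # clamp-plane picture, x -40..40, y -80..20 mm
    X,Y=np.meshgrid(np.arange(-40,40,1/f),np.arange(20,-80,-1/f))
    P=np.array([proj(c,T,O+xd*a/1e3+yd*b/1e3+[0,0,z]) for a,b in zip(X.ravel(),Y.ravel())],np.float32).reshape(*X.shape,2)
    return cv2.remap(im,P[...,0],P[...,1],1)
c,T,w=grab("wrist")
d=np.load("w9.npz")
for n,(TT,im) in dict(before=(d["T"],d["im"]),after=(T,w)).items():
    r=rect(c,TT,im,.04);g=r.min(2)
    m=(g<150).astype('uint8');m[:,:100]=0;m[:,220:]=0
    k,l,st,ce=cv2.connectedComponentsWithStats(m)
    print(n,[( (ce[i][0]/4-40).round(1),(20-ce[i][1]/4).round(1),int(st[i,4])) for i in range(1,k) if 30<st[i,4]<400])
E
```

```text
[0.56416721 0.27206872 0.16086753] [[0.543, 0.84], [0.84, -0.543]] 0.937634936787683 [-0.37305388 -0.15789448 -1.21471567]
before [(np.float64(-9.8), np.float64(-5.6), 155), (np.float64(8.5), np.float64(-5.6), 151), (np.float64(-0.8), np.float64(-65.3), 222)]
after [(np.float64(-1.1), np.float64(-66.1), 53)]
```

>>> play_rows --deltas '[[[0,0,0],-0.123],[[0,0,0],-0.123],[[0,0,0],-0.123],[[-36,0,0],0],[[-36,0,0],0],[[0,0,20],0],[[0,0,20],0],[[0,0,0],0],[[0,0,0],0],[[0,0,0],0],[[0,0,0],0]]'

```text
time_s: 33.45
position: [0.5507, 0.2023, 0.1225]
eef_rot: [0.776, 0.631, 0.001, 0.0]
force: [-0.9, -0.2, -0.3]
finger_gap: 0.0617
grip_force: 0.0
```

```bash
python3 - <<'E'
from h import *
yd=np.array([.2045,.979,0]);xd=np.array([.979,-.2045,0]);O=np.array([.5496,.195,0])+.04*yd
def rect(c,T,im,z,f=4):
    X,Y=np.meshgrid(np.arange(-40,40,1/f),np.arange(20,-80,-1/f))
    P=np.array([proj(c,T,O+xd*a/1e3+yd*b/1e3+[0,0,z]) for a,b in zip(X.ravel(),Y.ravel())],np.float32).reshape(*X.shape,2)
    return cv2.remap(im,P[...,0],P[...,1],1)
c,T,w=grab("wrist");s=manip.observe();print(s["position"])
d=np.load("w9.npz")
for n,(TT,im) in dict(before=(d["T"],d["im"]),after=(T,w)).items():
    g=rect(c,TT,im,.04).min(2)
    m=(g<165).astype('uint8');m[:,:100]=0;m[:,220:]=0
    k,l,st,ce=cv2.connectedComponentsWithStats(m)
    print(n,[( (ce[i][0]/4-40).round(1),(20-ce[i][1]/4).round(1),int(st[i,4])) for i in range(1,k) if 30<st[i,4]<400])
    g=rect(c,TT,im,.032).min(2)   # flange plane: width of bright band over bed, per clamp y
    for y in range(-58,-18,3):
        row=g[int((20-y)*4),80:240]; b=np.where(row>215)[0]; print(y,(b.min()/4-20,b.max()/4-20) if len(b) else None,end="; ")
    print()
E
```

```text
[0.55085821 0.20234796 0.12279681]
before [(np.float64(-9.8), np.float64(-5.5), 283), (np.float64(8.5), np.float64(-5.6), 277), (np.float64(-0.8), np.float64(-64.9), 383)]
-58 (np.float64(-13.5), np.float64(12.25)); -55 (np.float64(-13.0), np.float64(11.5)); -52 (np.float64(-13.0), np.float64(12.0)); -49 (np.float64(-13.0), np.float64(12.0)); -46 (np.float64(-13.0), np.float64(12.0)); -43 (np.float64(-13.25), np.float64(12.25)); -40 (np.float64(-13.25), np.float64(12.75)); -37 (np.float64(-13.25), np.float64(13.5)); -34 (np.float64(-13.25), np.float64(13.75)); -31 (np.float64(-13.25), np.float64(13.5)); -28 (np.float64(-13.25), np.float64(12.5)); -25 (np.float64(-13.25), np.float64(12.5)); -22 (np.float64(-13.25), np.float64(12.5)); -19 (np.float64(-13.25), np.float64(12.5)); 
after [(np.float64(-14.8), np.float64(6.5), 47), (np.float64(-9.7), np.float64(-16.9), 332), (np.float64(8.5), np.float64(-16.9), 334), (np.float64(-0.7), np.float64(-64.8), 395)]
-58 (np.float64(-13.5), np.float64(12.25)); -55 (np.float64(-13.0), np.float64(11.5)); -52 (np.float64(-13.25), np.float64(12.0)); -49 (np.float64(-13.5), np.float64(12.0)); -46 (np.float64(-13.25), np.float64(12.0)); -43 (np.float64(-13.5), np.float64(12.0)); -40 (np.float64(-13.5), np.float64(12.25)); -37 (np.float64(-13.25), np.float64(12.0)); -34 (np.float64(-13.0), np.float64(12.0)); -31 (np.float64(-13.0), np.float64(12.0)); -28 (np.float64(-13.25), np.float64(12.0)); -25 (np.float64(-16.25), np.float64(15.0)); -22 (np.float64(-16.25), np.float64(15.0)); -19 (np.float64(-16.0), np.float64(15.0));
```

The jaw has moved in 11.4 mm (within the expected 7–14), the part has shifted towards the V axis, and the arm is clear. Handing in.

```bash
python3 -c "
from rig import manip
print(manip.finish_job())"
```

```text
the job is handed in; nothing more can be done
None
```

The part is standing in the V, pinched by the jaw, with the knob slipped three clicks by the wrist torque; the arm is clear, and the job was handed in at about 33.5 s.

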